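# Lay out the vaccination bench

### The job

Get the vaccination bench ready: stand the small vial upright in the small round stand and the big bottle upright in the large round stand, set the needle carton flat in the rectangular tray, and put the tape roll over the steel post so that it lies flat on its base. Leave the steel beaker standing where it is.

Things in the scene. Friction and masses are not known exactly. Their poses are not given: they have to be found in the camera images.
- vial_mid (a point): Small vial, the narrower and lower of two clear glass bottles with paper label and aluminium cap: body 28 mm across up to 36 mm high, then a neck 17 mm and a cap 22 mm across, 55 mm high in all, about 45 g, standing. The point is on its axis half-way up (27.5 mm above its underside); z up.
- bottle_mid (a point): Big bottle, the same shape but larger: body 46 mm across up to 53 mm high, then a neck 29 mm and a cap 36 mm across, 80 mm high in all, about 140 g, standing. The point is on its axis half-way up (40 mm above its underside); z up.
- carton_mid (a point): Needle carton, a rigid white closed box with a grey-blue band, 80 mm (its x) by 40 mm (its y) by 50 mm high (z), about 90 g. The point is its centre, 25 mm above its underside. Either end may face either way.
- tape_mid (a point): Roll of beige tape lying flat: 56 mm outside, 38 mm hole, 25 mm high, about 50 g. The point is the centre of the roll, 12.5 mm above its underside; z along the roll's axis, up.
- vial_stand: Small round white stand fixed to the bench, for the vial: a floor 3 mm thick inside a lip whose top is 9 mm above the bench, 44 mm across inside, 52 mm outside. Origin at its centre on the bench; z up.
- bottle_stand: Large round white stand fixed to the bench, for the big bottle: a floor 3 mm thick inside a lip whose top is 9 mm above the bench, 66 mm across inside, 74 mm outside. Origin at its centre on the bench; z up.
- carton_tray: Rectangular white tray fixed to the bench, for the needle carton: inside 100 mm along its x by 60 mm along its y, walls 4 mm thick whose top is 9 mm above the bench, floor 4 mm thick. Origin at its centre on the bench; z up.
- tape_post: Tape holder fixed to the bench: a round white base 48 mm across and 6 mm thick with an upright steel post 16 mm across on it, whose tapered top is 46 mm above the bench. Origin at its centre on the bench; z up.
- beaker_mid (a point): Open steel beaker, about 50 mm across at the rim and 55 mm high, standing loose among the things; a bystander, not to be moved. The point is on its axis, 27.5 mm above its underside; z up.
Not all that is in view belongs to the job. What is shaped like the part that bears tape_mid but green or orange is not meant. Leave any green look-alike of the part that bears vial_mid alone.

How it is judged:
By the outcome, as a careful person would: the job done as asked, in the order asked, and still so for the second after the job is handed in, with the robot touching nothing.
It also fails if it takes over 104 s, if anything falls off the work surface, if the arm or the gripper's body presses on something with over 40 N, if the wrist force passes 120 N, or if a joint passes its speed limit or range.

### The arm

A 6-joint arm with a two-finger parallel gripper is mounted at the origin on the work surface. World frame = base frame: x ahead of the robot, y to its left, z up, the work surface at z = 0. Lengths are in m, angles in rad, forces in N, time in s.
With the tool pointing down it reaches from about 0.25 to 0.725 m from the base axis. Payload 4 kg.
Tool frame: the origin (TCP) lies on the front face of the gripper's body, between the roots of the fingers; the fingertips stand 73 mm ahead of it and the grasp point (between the pads) lies 54 mm ahead of it; z points along the fingers, y is the line along which they close (so a half turn about z gives the same grasp; the last joint's range is limited). The gripper opens to 85 mm and grips with 20 to 120 N. Pads are 22 mm wide; open, the fingers measure 114 mm over their backs; the gripper's body (76 mm by 85 mm) begins 54 mm behind the grasp point. The pads swing forward as they close: fully open they stand 13 mm farther back than shut.
Start: joints at [-1.182, 0.241, 0.005, 1.335, 0, 1.571], TCP at [0.19, -0.463, 0.304] pointing down, gripper open.
Joint ranges: [-2.72, 2.72], [-1.05, 1.87], [-1.09, 1.28], [-1.99, 2.15], [-1.42, 1.44], [-3.14, 3.14]. Speed limits (rad/s): [2.79, 2.79, 3.14, 3.14, 3.14, 3.14].

### API

Orientations are given as a unit quaternion [x, y, z, w].
In Python, from workcell import bot gives the robot as it stands. The module is installed in compiled form; this text tells all that it offers.
- The arm moves only by the tool step_arm, never from a script. Its argument "rows" is a list of rows, each a list of 2 entries, a list of its own where there are three numbers: the shift along the tool's x, y, z in mm, then the turn about the tool's z in degrees. A call has 1 to 12 rows; each row is the pose to reach, as a shift and turn from the pose commanded when the call began, along the tool's axes at that moment; what a row does not reach only later rows make up. A row lasts 1/8 s, in which the tool goes at most 62.5 mm and 10.7 degrees, less where a joint would pass 70% of its speed; a pose out of reach is approached as far as the arm can. A call with a gripper value outside its range is refused whole. "claw" is the gripper's target within -1 to 1 (shut at 1, half-way at 0, fully open at -1), set as the call begins (left out, the last holds). The fingers move at their own pace and stop on an object; the grip force is fixed at half the most. Time passes only in rows, so rows that repeat a pose let the fingers close. It gives the time, the measured TCP pose, the force, the opening and the grip force at its end, in the units of the state.
- bot.get_obs(): the state, without advancing time (a new reading comes with each control period).
- bot.camera(name): name is "scene" or "side" or "wrist"; returns (picture, depth): 400x640x3 uint8, red, green, blue; 400x640 float32, m along the optical axis (not along the pixel's ray), 0 where there is no reading.
- bot.camera_params(name): a dict with "fx", "fy", "cx", "cy" (pixels), "pose" (4x4, takes a point from camera to world coordinates). Camera axes: x right, y up, looking along -z (the intrinsics and any distortion apply to the point x, -y, -z); pixel columns grow to the right and rows downward; lengths in m; the calibration is good to about 2 mm. A picture is of the moment at which its call begins: read the wrist's pose just before it. camera_params takes no time and is no camera call; for the wrist camera it gives the pose at the moment of the call.
- bot.job_done(): hands the job in; it is judged then, once.
Trained networks look in the newest picture that a camera, given by its name, has taken for a name from the list of things; names that differ only in an ending like _2 or _b are one class to them, and where a whole thing is asked for, a point or a joint stands for the part that bears it (a point fixed in the world has none). Each returns a list of dicts, best first, with "score" (0 to 1); they miss things now and then, are a little off and sometimes report something else, mostly with a low value. They report only what shows in the picture. A call takes as long as a camera call. They do not tell look-alikes from the thing itself.
- bot.trace(target, camera): "pixels" (400x640 bool, what is visible of it) and "uv" ([column, row] in pixels, amid what is visible of it).
The state is a dict: "clock": time; "joint_pos": joint angles; "joint_vel": joint speeds; "tau": joint torques, N m; "eef_pos": TCP position; "tool_rot": TCP orientation; "ft_force": force on the tool from outside, world axes, zero at the start; "ft_torque": the same for the moment, N m; "grip_width": finger opening in m; "grasp_force": force on a finger pad.
Only numpy, scipy, OpenCV 4.12 (cv2) and the standard library are available. Lean on these libraries where they do the work, as an engineer would, in place of code of your own. Each camera call takes 0.05 s, during which the arm holds its last target. There are 200 camera calls.

## Working session

There is one attempt and no reset: what is moved stays moved. The work goes in short steps, Python scripts to look and compute and a tool call to move; the robot and the scene stay as the last step left them, time stands still between calls to the robot, and variables do not carry over. Pictures are saved under pics/ and viewed, at most 14 in all, crops included, and the job is handed in when it is done.

Besides the shell and the picture viewer there is one more tool, called after ">>>" as name(argument=value, ...), one argument or row to a line, values as JSON. step_arm: Moves the arm, as the interface text tells. Its arguments: {"type":"object","properties":{"rows":{"type":"array"},"claw":{"type":"number"}},"required":["rows"]}

```bash
mkdir -p pics; cat > h.py <<'E'
from workcell import bot
import numpy as np, cv2
def world(cam,depth,uv,P=None):
    P=P or bot.camera_params(cam); u,v=np.asarray(uv,float).T
    d=depth[v.astype(int),u.astype(int)]
    x=(u-P['cx'])/P['fx']*d; y=-(v-P['cy'])/P['fy']*d
    T=np.array(P['pose']); return (T@np.stack([x,y,-d,np.ones_like(d)]))[:3].T
def save(n,p): cv2.imwrite('pics/'+n+'.png',p[:,:,::-1])
E
python3 - <<'E'
from h import *
o=bot.get_obs();print(o['clock'],o['eef_pos'],o['tool_rot'],o['grip_width'])
names=['vial_mid','bottle_mid','carton_mid','tape_mid','vial_stand','bottle_stand','carton_tray','tape_post','beaker_mid']
for c in ['scene','side']:
    p,d=bot.camera(c);save(c+'0',p);print(c,bot.camera_params(c))
    for n in names:
        for r in bot.trace(n,c):
            m=r['pixels']&(d>0)
            if m.sum()<5: continue
            v,u=np.nonzero(m); w=world(c,d,np.stack([u,v],1))
            print(c,n,round(r['score'],2),np.round(r['uv']),m.sum(),'lo',np.round(np.percentile(w,3,axis=0),3),'hi',np.round(np.percentile(w,97,axis=0),3))
E
```

```text
0.0 [ 0.18936669 -0.46222283  0.30300944] [ 9.81163077e-01  1.93178393e-01 -1.89566429e-04 -1.04372513e-03] 0.08499414506187183
scene {'fx': 412.918659971652, 'fy': 412.918659971652, 'cx': 319.5656501863183, 'cy': 196.29048000698376, 'pose': array([[ 0.20535039, -0.68962676,  0.69443945,  1.19003005],
       [ 0.97864258,  0.13781738, -0.1525289 , -0.16966507],
       [ 0.00948218,  0.71092988,  0.70319897,  0.78254822],
       [ 0.        ,  0.        ,  0.        ,  1.        ]])}
scene vial_mid 0.83 [437. 258.] 250 lo [ 0.679  0.202 -0.   ] hi [0.7   0.223 0.055]
scene vial_mid 0.53 [418. 240.] 248 lo [ 0.601  0.184 -0.001] hi [0.626 0.213 0.055]
scene vial_mid 0.48 [361. 192.] 630 lo [ 0.363  0.08  -0.002] hi [0.481 0.138 0.051]
scene bottle_mid 0.92 [238. 261.] 657 lo [ 0.602 -0.244  0.004] hi [ 0.638 -0.203  0.081]
scene carton_mid 0.88 [361. 191.] 625 lo [ 0.402  0.079 -0.001] hi [0.482 0.129 0.051]
scene tape_mid 0.71 [412. 180.] 321 lo [0.373 0.238 0.   ] hi [0.422 0.286 0.026]
scene tape_mid 0.71 [377. 171.] 285 lo [0.333 0.15  0.001] hi [0.383 0.197 0.026]
scene tape_mid 0
[... 1272 characters left out ...]
.63  -0.213  0.082]
side carton_mid 0.68 [287. 201.] 583 lo [0.401 0.077 0.003] hi [0.477 0.12  0.051]
side tape_mid 0.8 [236. 178.] 215 lo [0.259 0.236 0.003] hi [0.308 0.287 0.026]
side tape_mid 0.58 [262. 194.] 250 lo [0.331 0.145 0.001] hi [0.381 0.194 0.026]
side tape_mid 0.56 [271. 179.] 211 lo [0.368 0.235 0.002] hi [0.417 0.29  0.026]
side vial_stand 0.86 [364. 368.] 631 lo [ 0.505 -0.439  0.001] hi [ 0.551 -0.392  0.011]
side bottle_stand 0.8 [304. 261.] 568 lo [ 0.418 -0.161  0.001] hi [ 0.482 -0.091  0.01 ]
side carton_tray 0.71 [278. 327.] 1601 lo [ 0.327 -0.355  0.001] hi [ 0.411 -0.251  0.01 ]
side beaker_mid 0.81 [379. 214.] 357 lo [ 0.66  -0.024  0.005] hi [0.703 0.023 0.055]
```

View pics/scene0.png

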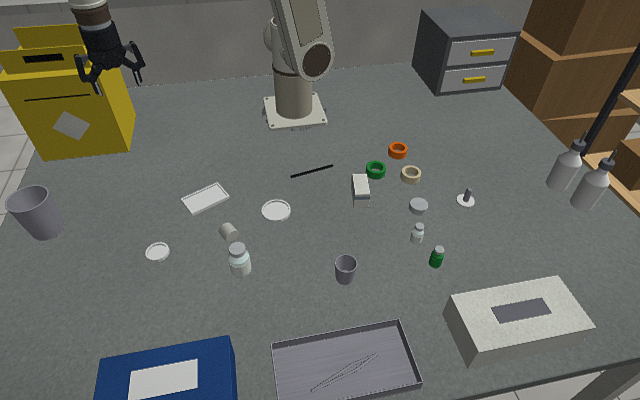

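```bash
python3 - <<'E'
import cv2
a=cv2.imread('pics/scene0.png')[125:295,340:490]
cv2.imwrite('pics/crop0.png',cv2.resize(a,None,fx=3.5,fy=3.5,interpolation=cv2.INTER_CUBIC))
E
```

```text
(no output)
```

View pics/crop0.png

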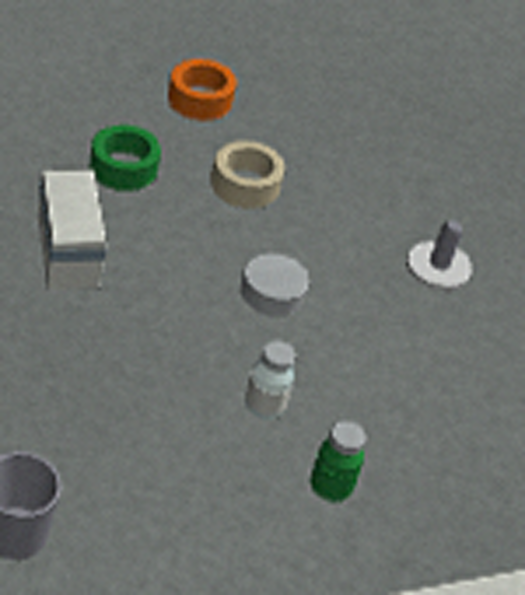

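Choices: the vial is the clear one at (418,234), not the green one at (437,258). The tape is the beige roll at (411,174), not green (376,170) or orange (397,150). Clutter is the grey disc at (419,206) and a lying cylinder at (229,231) behind the big bottle at (239,260). Next I measure by fitting.

```bash
cat >> h.py <<'E'
def cloud(c,d):
    v,u=np.nonzero(d>0); return world(c,d,np.stack([u,v],1))
def circ(w,R,c0):
    from scipy.optimize import least_squares
    w=w[:,:2]
    hull=cv2.convexHull(w.astype(np.float32))[:,0]
    return cv2.minEnclosingCircle(hull)
E
python3 - <<'E'
from h import *
from scipy.spatial import cKDTree
L={'vial':((.615,.197),.05,.058,.03),'bottle':((.617,-.225),.074,.084,.04),'tape':((.395,.262),.022,.029,.045),'green':((.358,.173),.022,.029,.045),
'vstand':((.529,-.414),.005,.013,.045),'bstand':((.451,-.125),.005,.013,.055),'post':((.513,.375),.002,.009,.04),'posttop':((.513,.375),.03,.05,.03),'beaker':((.682,0),.045,.06,.05),'carton':((.442,.104),.044,.055,.07),'tray':((.37,-.302),.002,.013,.085),
'cyl':((.53,-.24),.01,.07,.06),'disc':((.53,.2),.01,.04,.06)}
for c in ['scene','side']:
    p,d=bot.camera(c);W=cloud(c,d)
    for n,(xy,lo,hi,r) in L.items():
        w=W[(np.hypot(*(W[:,:2]-xy).T)<r)&(W[:,2]>lo)&(W[:,2]<hi)]
        if len(w)<5: print(c,n,len(w));continue
        k=cKDTree(w[:,:2]); w=w[[len(q)>2 for q in k.query_ball_point(w[:,:2],.006)]]
        h=w[:,:2].astype(np.float32)
        print(c,n,len(w),np.round(cv2.minEnclosingCircle(h)[0],4),round(cv2.minEnclosingCircle(h)[1],4),'rect',[np.round(x,4) for x in cv2.minAreaRect(h*1000)] if n in('carton','tray','cyl') else '', 'z',np.round(np.percentile(w[:,2],[5,95]),3))
E
```

```text
scene vial 56 [0.613  0.1969] 0.0105 rect  z [0.051 0.056]
scene bottle 193 [ 0.6158 -0.224 ] 0.0185 rect  z [0.077 0.082]
scene tape 99 [0.3972 0.2655] 0.0293 rect  z [0.022 0.026]
scene green 102 [0.3571 0.1733] 0.029 rect  z [0.022 0.026]
scene vstand 151 [ 0.5288 -0.4128] 0.0274 rect  z [0.006 0.011]
scene bstand 159 [ 0.45   -0.1229] 0.0397 rect  z [0.005 0.011]
scene post 148 [0.5119 0.376 ] 0.0247 rect  z [0.002 0.008]
scene posttop 41 [0.513  0.3762] 0.0082 rect  z [0.032 0.046]
scene beaker 176 [6.817e-01 2.000e-04] 0.026 rect  z [0.046 0.056]
scene carton 333 [0.4418 0.1029] 0.0431 rect [array([441.0164, 103.7742]), array([40.258 , 82.2762]), np.float64(80.6047)] z [0.047 0.051]
scene tray 833 [ 0.3686 -0.3021] 0.0829 rect [array([ 383.0737, -301.6274]), array([139.8051, 139.6393]), np.float64(41.6411)] z [0.002 0.01 ]
scene cyl 251 [ 0.514  -0.2453] 0.0235 rect [array([ 512.8003, -245.3974]), array([39.4156, 35.1761]), np.float64(30.9706)] z [0.013 0.036]
scene disc 197 [0.5131 0.2408] 0.0246 rect  z [0.012 0.021]
side vial 26 [0.6124 0.194 ] 0.0121 rect  z [0.051 0.056]
s
[... 269 characters left out ...]
248] 0.0384 rect  z [0.006 0.011]
side post 64 [0.5121 0.3717] 0.0239 rect  z [0.003 0.008]
side posttop 18 [0.5121 0.3695] 0.0058 rect  z [0.032 0.046]
side beaker 130 [ 6.833e-01 -5.000e-04] 0.0272 rect  z [0.046 0.056]
side carton 254 [0.4398 0.0996] 0.0415 rect [array([439.7784, 100.7092]), array([42.7264, 78.777 ]), np.float64(82.6115)] z [0.045 0.052]
side tray 1590 [ 0.3759 -0.3019] 0.0828 rect [array([ 378.4063, -300.5391]), array([162.2671, 130.2303]), np.float64(88.1459)] z [0.002 0.01 ]
side cyl 296 [ 0.5121 -0.2477] 0.0237 rect [array([ 513.2394, -247.9692]), array([37.5203, 34.2961]), np.float64(25.6582)] z [0.014 0.037]
side disc 111 [0.5122 0.2371] 0.0235 rect  z [0.011 0.022]
```

```bash
cat >> h.py <<'E'
from scipy.spatial.transform import Rotation as Ro
def go(x,y,z,yaw,o=None):
    o=o or bot.get_obs(); R=Ro.from_quat(o['tool_rot']).as_matrix()
    s=R.T@(np.array([x,y,z])-o['eef_pos'])*1000
    cur=np.degrees(np.arctan2(R[1,0],R[0,0]))
    print('t',round(o['clock'],2),'tcp',np.round(o['eef_pos'],4),'tilt',np.round(R[:,2],4),'yaw',round(cur,2),'-> shift',np.round(s,1),'turn',round(cur-yaw,1))
E
python3 - <<'E'
from h import *
go(.613,.196,.2,0)
for c in ['scene','side']:
    p,d=bot.camera(c)
    for n in ['carton_tray']:
        m=bot.trace(n,c)[0]['pixels']&(d>0)
        v,u=np.nonzero(m); w=world(c,d,np.stack([u,v],1)); w=w[(w[:,2]>.002)&(w[:,2]<.013)]
        print(c,[np.round(x,1) for x in cv2.minAreaRect((w[:,:2]*1000).astype(np.float32))])
E
```

```text
t 1.1 tcp [ 0.1895 -0.4627  0.3039] tilt [-0.  0. -1.] yaw 22.28 -> shift [ 641.6 -449.   103.9] turn 22.3
scene [array([ 370.1, -301.2]), array([ 73.1, 107.5]), np.float64(24.4)]
side [array([ 369.6, -299.1]), array([ 72.5, 116.2]), np.float64(26.3)]
```

>>> step_arm(
  rows=[
    [[642,-449,104],22.3],
    [[642,-449,104],22.3],
    [[642,-449,104],22.3],
    [[642,-449,104],22.3],
    [[642,-449,104],22.3],
    [[642,-449,104],22.3],
    [[642,-449,104],22.3],
    [[642,-449,104],22.3],
    [[642,-449,104],22.3],
    [[642,-449,104],22.3],
    [[642,-449,104],22.3],
    [[642,-449,104],22.3],
  ],
  claw=-0.2,
)

```text
clock: 2.8
eef_pos: [0.5787, 0.0505, 0.2094]
tool_rot: [0.999, 0.037, -0.001, -0.018]
ft_force: [0.7, -0.6, -0.2]
grip_width: 0.0513
grasp_force: 0.0
```

>>> step_arm(
  rows=[
    [[0,0,0],0],
    [[0,0,0],0],
    [[0,0,0],0],
  ],
)

```text
clock: 3.18
eef_pos: [0.5768, 0.0488, 0.2104]
tool_rot: [0.999, 0.036, -0.001, -0.018]
ft_force: [0.4, 0.5, -0.3]
grip_width: 0.0511
grasp_force: 0.0
```

```bash
python3 - <<'E'
from h import *
go(.613,.196,.2,0)
E
```

```text
t 3.17 tcp [0.5768 0.0488 0.2104] tilt [-0.0039  0.0353 -0.9994] yaw 4.08 -> shift [  46.6 -143.8   15.5] turn 4.1
```

>>> step_arm(
  rows=[
    [[47,-144,15],4.1],
    [[47,-144,15],4.1],
    [[47,-144,15],4.1],
    [[47,-144,15],4.1],
    [[47,-144,15],4.1],
  ],
)

```text
clock: 3.8
eef_pos: [0.6239, 0.0823, 0.2002]
tool_rot: [0.998, 0.051, -0.005, -0.041]
ft_force: [0.3, 0.0, 0.2]
grip_width: 0.0513
grasp_force: 0.0
```

```bash
python3 - <<'E'
from h import *
go(.613,.196,.085,0)
print(bot.get_obs()['joint_pos'])
E
```

```text
t 3.8 tcp [0.6239 0.0823 0.2002] tilt [-0.0146  0.0806 -0.9966] yaw 5.85 -> shift [   1.4 -104.5  124.2] turn 5.9
[0.10117363 0.55763704 0.20546138 1.22501245 0.08170904 3.14057813]
```

>>> step_arm(
  rows=[
    [[0,0,0],-10],
    [[0,0,0],-20],
    [[0,0,0],-30],
    [[0,0,0],-40],
    [[0,0,0],-40],
    [[0,0,0],-40],
  ],
)

```text
clock: 4.55
eef_pos: [0.624, 0.0822, 0.2002]
tool_rot: [0.921, 0.388, 0.009, -0.04]
ft_force: [0.1, 0.2, -0.4]
grip_width: 0.0509
grasp_force: 0.0
```

```bash
python3 - <<'E'
from h import *
go(.613,.196,.2,45)
print(bot.get_obs()['joint_pos'])
E
```

```text
t 4.55 tcp [0.624  0.0822 0.2002] tilt [-0.0144  0.0805 -0.9966] yaw 45.6 -> shift [ 73.5 -87.    9.6] turn 0.6
[0.10104849 0.55752659 0.20524542 1.22471994 0.081666   2.44493342]
```

>>> step_arm(
  rows=[
    [[0,0,0],-10.6],
    [[0,0,0],-21.2],
    [[0,0,0],-31.8],
    [[0,0,0],-42.4],
    [[0,0,0],-53],
    [[0,0,0],-63.6],
    [[0,0,0],-74.2],
    [[0,0,0],-84.8],
    [[0,0,0],-95.4],
    [[0,0,0],-106],
    [[0,0,0],-116.6],
    [[0,0,0],-127],
  ],
)

```text
clock: 6.05
eef_pos: [0.624, 0.0823, 0.2002]
tool_rot: [0.06, 0.997, 0.04, -0.01]
ft_force: [0.5, -0.6, -0.1]
grip_width: 0.0513
grasp_force: 0.0
```

>>> step_arm(
  rows=[
    [[0,0,0],-10.6],
    [[0,0,0],-21.2],
    [[0,0,0],-31.8],
    [[0,0,0],-42.4],
    [[0,0,0],-53],
    [[0,0,0],-63.6],
    [[0,0,0],-74.2],
    [[0,0,0],-84.8],
    [[0,0,0],-95.4],
    [[0,0,0],-106],
    [[0,0,0],-116.6],
    [[0,0,0],-127],
  ],
)

```text
clock: 7.55
eef_pos: [0.624, 0.0823, 0.2002]
tool_rot: [0.866, -0.499, -0.026, -0.031]
ft_force: [-0.1, 0.1, -0.5]
grip_width: 0.051
grasp_force: 0.0
```

>>> step_arm(
  rows=[
    [[0,0,0],-10.6],
    [[0,0,0],-21.2],
    [[0,0,0],-31.8],
    [[0,0,0],-42.4],
    [[0,0,0],-53],
    [[0,0,0],-63.6],
    [[0,0,0],-65],
    [[0,0,0],-65],
  ],
)

```text
clock: 8.55
eef_pos: [0.6241, 0.0823, 0.2001]
tool_rot: [0.998, 0.041, -0.006, -0.041]
ft_force: [-0.6, 0.4, 0.0]
grip_width: 0.0516
grasp_force: 0.0
```

```bash
python3 - <<'E'
from h import *
go(.624,.05,.2,6.8)
print(bot.get_obs()['joint_pos'])
E
```

```text
t 8.55 tcp [0.6241 0.0823 0.2001] tilt [-0.0144  0.0806 -0.9966] yaw 4.68 -> shift [-2.7 32.  -2.5] turn -2.1
[ 0.101096    0.55780784  0.20547536  1.22465669  0.08172115 -3.1221307 ]
```

>>> step_arm(
  rows=[
    [[0,40,3],-2],
    [[0,80,6],-2],
    [[0,120,9],-2],
    [[0,120,9],-2],
  ],
)

```text
clock: 9.05
eef_pos: [0.6318, 0.0243, 0.1809]
tool_rot: [1.0, 0.011, -0.004, -0.019]
ft_force: [-0.7, 0.1, -1.1]
grip_width: 0.051
grasp_force: 0.0
```

```bash
python3 - <<'E'
from h import *
go(.624,.05,.2,6.8)
print(bot.get_obs()['joint_pos'])
E
```

```text
t 9.05 tcp [0.6318 0.0243 0.1809] tilt [-0.0088  0.0386 -0.9992] yaw 1.31 -> shift [ -7.4 -26.6 -18.1] turn -5.5
[ 0.02419477  0.57807106  0.18954418  1.1901056   0.0388295  -3.14032805]
```

>>> step_arm(
  rows=[
    [[0,40,-5],0],
    [[0,80,-10],0],
    [[0,120,-15],0],
    [[0,120,-15],0],
  ],
)

```text
clock: 9.55
eef_pos: [0.6388, -0.043, 0.1926]
tool_rot: [0.999, -0.034, -0.004, 0.001]
ft_force: [-0.1, 0.1, 0.6]
grip_width: 0.0513
grasp_force: 0.0
```

```bash
python3 - <<'E'
from h import *
go(.624,.05,.2,6.8)
print(bot.get_obs()['joint_pos'])
E
```

```text
t 9.55 tcp [ 0.6388 -0.043   0.1926] tilt [-0.0075 -0.0017 -1.    ] yaw -3.86 -> shift [-21.1 -91.8  -7.4] turn -10.7
[-6.64186329e-02  5.85037075e-01  2.34079373e-01  1.22716220e+00
 -2.23615620e-03 -3.14060392e+00]
```

>>> step_arm(
  rows=[
    [[-4,-22,-7],10.5],
    [[-8,-44,-7],21],
    [[-12,-66,-7],31.5],
    [[-16,-88,-7],42],
    [[-20,-110,-7],52.5],
    [[-24,-132,-7],63],
    [[-28,-154,-7],73.5],
    [[-32,-176,-7],84],
    [[-36,-198,-7],94.5],
    [[-40,-220,-7],105],
    [[-42,-237,-7],115],
    [[-42,-237,-7],116],
  ],
)

```text
clock: 11.05
eef_pos: [0.6117, 0.1989, 0.1988]
tool_rot: [-0.503, 0.864, 0.002, -0.004]
ft_force: [-0.3, -0.4, 0.3]
grip_width: 0.0512
grasp_force: 0.0
```

```bash
python3 - <<'E'
from h import *
p,d=bot.camera('wrist');save('w1',p)
W=cloud('wrist',d)
w=W[(np.hypot(*(W[:,:2]-[.613,.196]).T)<.03)&(W[:,2]>.05)&(W[:,2]<.058)]
print(len(w),cv2.minEnclosingCircle(w[:,:2].astype(np.float32)) if len(w)>5 else 0)
go(.613,.196,.083,240)
print(bot.get_obs()['joint_pos'])
E
```

```text
605 ((0.6103317141532898, 0.19929178059101105), 0.011143325828015804)
t 11.1 tcp [0.6119 0.198  0.1988] tilt [-0.0087 -0.0018 -1.    ] yaw -119.59 -> shift [  0.5  -2.7 115.8] turn -359.6
[ 3.12615574e-01  5.87620036e-01  2.55135862e-01  1.24717830e+00
  9.59114588e-04 -7.41674632e-01]
```

View pics/w1.png

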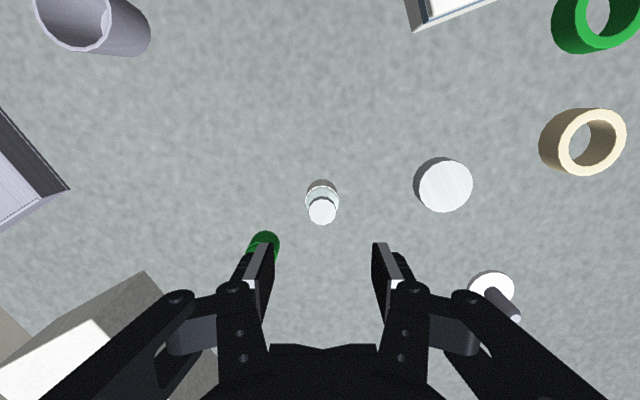

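>>> step_arm(
  rows=[
    [[0,0,40],0],
    [[0,0,75],0],
    [[0,0,100],0],
    [[0,0,116],0],
    [[0,0,116],0],
  ],
)

```text
clock: 11.72
eef_pos: [0.6104, 0.1966, 0.0817]
tool_rot: [-0.502, 0.865, 0.002, -0.005]
ft_force: [-0.0, 0.4, 0.5]
grip_width: 0.0509
grasp_force: 0.0
```

>>> step_arm(
  rows=[
    [[0,0,0],0],
    [[0,0,0],0],
    [[0,0,0],0],
    [[0,0,0],0],
    [[0,0,0],0],
  ],
  claw=1,
)

```text
clock: 12.35
eef_pos: [0.6121, 0.1978, 0.0846]
tool_rot: [-0.502, 0.865, 0.001, -0.002]
ft_force: [1.1, -0.3, 6.5]
grip_width: 0.0263
grasp_force: 59.5
```

>>> step_arm(
  rows=[
    [[0,0,-50],0],
    [[0,0,-100],0],
    [[0,0,-150],0],
    [[0,0,-150],0],
  ],
)

```text
clock: 12.85
eef_pos: [0.6145, 0.1985, 0.2386]
tool_rot: [-0.502, 0.865, 0.0, 0.001]
ft_force: [0.4, 0.4, -1.6]
grip_width: 0.0263
grasp_force: 59.2
```

```bash
python3 - <<'E'
from h import *
go(.529,-.4136,.2,240)
p,d=bot.camera('side');save('s1',p[60:260,220:480])
E
```

```text
t 12.85 tcp [0.6145 0.1985 0.2386] tilt [ 0.0014  0.0019 -1.    ] yaw -119.73 -> shift [ 574.1 -229.3   37.4] turn -359.7
```

View pics/s1.png

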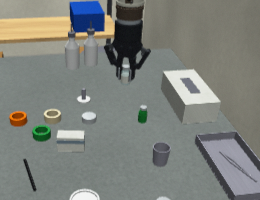

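The clear vial is in the gripper, near (125,75) in the crop, with the green one left standing. I'll measure how low it hangs.

```bash
python3 - <<'E'
from h import *
o=bot.get_obs();t=o['eef_pos']
for c in ['side','scene']:
    p,d=bot.camera(c);W=cloud(c,d);
    w=W[(np.hypot(*(W[:,:2]-t[:2]).T)<.06)&(W[:,2]>.09)&(W[:,2]<.2)]
    print(c,len(w),[(z,((w[:,2]>z/1000)&(w[:,2]<=(z+4)/1000)).sum(), np.round(np.ptp(w[(w[:,2]>z/1000)&(w[:,2]<=(z+4)/1000)][:,:2],axis=0),3) if ((w[:,2]>z/1000)&(w[:,2]<=(z+4)/1000)).any() else 0) for z in range(130,190,4)])
    q=np.linalg.inv(bot.camera_params(c)['pose'])@np.r_[t[:2],t[2]-.07,1];P=bot.camera_params(c)
    u=int(P['cx']-P['fx']*q[0]/q[2]);v=int(P['cy']+P['fy']*q[1]/q[2]);print(u,v)
    if c=='scene': save('c1',cv2.resize(p[v-40:v+50,u-50:u+50],None,fx=5,fy=5))
E
```

```text
side 238 [(130, np.int64(0), 0), (134, np.int64(0), 0), (138, np.int64(0), 0), (142, np.int64(0), 0), (146, np.int64(1), array([0., 0.])), (150, np.int64(8), array([0.023, 0.012])), (154, np.int64(10), array([0.019, 0.013])), (158, np.int64(9), array([0.023, 0.01 ])), (162, np.int64(16), array([0.041, 0.017])), (166, np.int64(16), array([0.037, 0.027])), (170, np.int64(23), array([0.047, 0.027])), (174, np.int64(23), array([0.047, 0.029])), (178, np.int64(19), array([0.042, 0.028])), (182, np.int64(26), array([0.051, 0.026])), (186, np.int64(27), array([0.05 , 0.028]))]
344 139
scene 135 [(130, np.int64(0), 0), (134, np.int64(0), 0), (138, np.int64(0), 0), (142, np.int64(0), 0), (146, np.int64(10), array([0.016, 0.015])), (150, np.int64(11), array([0.018, 0.022])), (154, np.int64(7), array([0.02 , 0.024])), (158, np.int64(8), array([0.011, 0.027])), (162, np.int64(11), array([0.025, 0.028])), (166, np.int64(11), array([0.012, 0.028])), (170, np.int64(20), array([0.016, 0.029])), (174, np.int64(15), array([0.03 , 0.019])), (178, np.int64(11), array([0.015, 0.019])), (182, np.int64(17), array([0.018, 0.018])), (186, np.int64(12), array([0.005, 0.012]))]
428 191
```

View pics/c1.png

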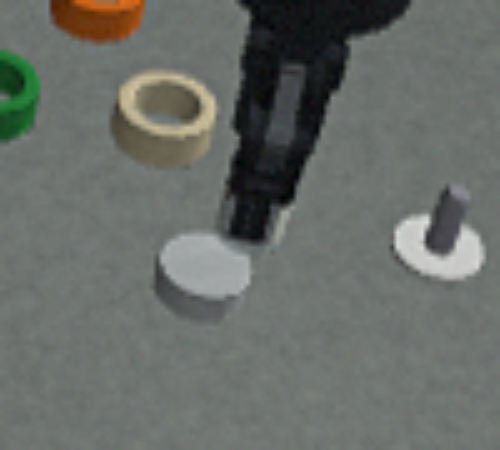

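>>> step_arm(
  rows=[
    [[574,-229,0],0],
    [[574,-229,0],0],
    [[574,-229,0],0],
    [[574,-229,0],0],
    [[574,-229,0],0],
    [[574,-229,0],0],
    [[574,-229,0],0],
    [[574,-229,0],0],
    [[574,-229,0],0],
    [[574,-229,0],0],
    [[574,-229,0],0],
    [[574,-229,0],0],
  ],
)

```text
clock: 14.5
eef_pos: [0.5255, -0.4137, 0.232]
tool_rot: [-0.502, 0.865, 0.004, -0.005]
ft_force: [-0.2, -0.1, -0.5]
grip_width: 0.0259
grasp_force: 59.2
```

>>> step_arm(
  rows=[
    [[0,0,0],0],
    [[0,0,0],0],
  ],
)

```text
clock: 14.75
eef_pos: [0.527, -0.4128, 0.2346]
tool_rot: [-0.503, 0.864, 0.002, -0.004]
ft_force: [0.3, 0.3, -0.8]
grip_width: 0.0258
grasp_force: 59.2
```

```bash
python3 - <<'E'
from h import *
go(.529,-.4136,.1,240)
E
```

```text
t 14.75 tcp [ 0.527  -0.4128  0.2346] tilt [-0.0088 -0.0012 -1.    ] yaw -119.62 -> shift [ -1.   -3.1 134.5] turn -359.6
```

>>> step_arm(
  rows=[
    [[-1,-2,50],0],
    [[-1,-2,95],0],
    [[-1,-2,125],0],
    [[-1,-2,134],0],
    [[-1,-2,134],0],
    [[-1,-2,134],0],
  ],
)

```text
clock: 15.5
eef_pos: [0.5286, -0.4152, 0.1027]
tool_rot: [-0.502, 0.865, -0.0, -0.003]
ft_force: [-0.1, -0.4, -1.0]
grip_width: 0.0261
grasp_force: 59.3
```

>>> step_arm(
  rows=[
    [[0,0,2],0],
    [[0,0,4],0],
    [[0,0,4],0],
  ],
)

```text
clock: 15.88
eef_pos: [0.5273, -0.4146, 0.0965]
tool_rot: [-0.502, 0.865, 0.002, -0.004]
ft_force: [-0.1, 0.2, -0.2]
grip_width: 0.026
grasp_force: 59.3
```

>>> step_arm(
  rows=[
    [[0,0,1.5],0],
    [[0,0,3],0],
    [[0,0,3],0],
  ],
)

```text
clock: 16.25
eef_pos: [0.5272, -0.4145, 0.0932]
tool_rot: [-0.502, 0.865, 0.002, -0.004]
ft_force: [0.7, -0.6, -0.5]
grip_width: 0.0257
grasp_force: 59.3
```

>>> step_arm(
  rows=[
    [[0,0,1],0],
    [[0,0,2],0],
    [[0,0,2],0],
  ],
)

```text
clock: 16.62
eef_pos: [0.5273, -0.4146, 0.0914]
tool_rot: [-0.502, 0.865, 0.002, -0.004]
ft_force: [-0.2, 0.1, -1.4]
grip_width: 0.0255
grasp_force: 59.3
```

>>> step_arm(
  rows=[
    [[0,0,1],0],
    [[0,0,2],0],
    [[0,0,2],0],
  ],
)

```text
clock: 17.0
eef_pos: [0.5273, -0.4146, 0.0893]
tool_rot: [-0.502, 0.865, 0.002, -0.004]
ft_force: [-0.7, -0.2, -0.4]
grip_width: 0.0261
grasp_force: 59.3
```

>>> step_arm(
  rows=[
    [[0,0,1],0],
    [[0,0,1.5],0],
    [[0,0,1.5],0],
  ],
)

```text
clock: 17.38
eef_pos: [0.5273, -0.4146, 0.0879]
tool_rot: [-0.502, 0.865, 0.002, -0.004]
ft_force: [-0.5, 0.2, -1.4]
grip_width: 0.0262
grasp_force: 59.3
```

>>> step_arm(
  rows=[
    [[0,0,1],0],
    [[0,0,1],0],
  ],
)

```text
clock: 17.62
eef_pos: [0.5274, -0.4147, 0.0877]
tool_rot: [-0.502, 0.865, 0.001, -0.004]
ft_force: [-1.9, 2.0, 3.6]
grip_width: 0.0261
grasp_force: 59.7
```

>>> step_arm(
  rows=[
    [[0,0,1],0],
    [[0,0,1],0],
  ],
)

```text
clock: 17.88
eef_pos: [0.5273, -0.4147, 0.0877]
tool_rot: [-0.502, 0.865, 0.001, -0.004]
ft_force: [-4.0, 2.6, 9.1]
grip_width: 0.0258
grasp_force: 60.3
```

Contact with the stand floor at the expected height. I release, opening to about 50 mm, and lift.

>>> step_arm(
  rows=[
    [[0,0,0],0],
    [[0,0,0],0],
    [[0,0,0],0],
    [[0,0,0],0],
  ],
  claw=-0.3,
)

```text
clock: 18.38
eef_pos: [0.5273, -0.4146, 0.0856]
tool_rot: [-0.502, 0.865, 0.002, -0.004]
ft_force: [-0.9, 0.2, 1.0]
grip_width: 0.0553
grasp_force: 0.0
```

>>> step_arm(
  rows=[
    [[0,0,-20],0],
    [[0,0,-60],0],
    [[0,0,-112],0],
    [[0,0,-112],0],
    [[0,0,-112],0],
  ],
  claw=-0.7,
)

```text
clock: 19.0
eef_pos: [0.5282, -0.4144, 0.1979]
tool_rot: [-0.502, 0.865, 0.001, -0.004]
ft_force: [-0.2, -0.0, -1.1]
grip_width: 0.0726
grasp_force: 0.0
```

```bash
python3 - <<'E'
from h import *
p,d=bot.camera('side');save('s2',cv2.resize(p[200:400,250:450],None,fx=3,fy=3))
W=cloud('side',d)
w=W[(np.hypot(*(W[:,:2]-[.529,-.4136]).T)<.025)&(W[:,2]>.05)&(W[:,2]<.065)]
print(len(w),cv2.minEnclosingCircle(w[:,:2].astype(np.float32)) if len(w)>5 else 0,np.percentile(w[:,2],90))
go(.6158,-.225,.2,240)
E
```

```text
129 ((0.5279087424278259, -0.416462779045105), 0.011157065629959106) 0.05895116451834388
t 19.05 tcp [ 0.5278 -0.414   0.1967] tilt [-1.030e-02 -1.000e-04 -9.999e-01] yaw -119.74 -> shift [-207.8   17.4   -4.2] turn -359.7
```

View pics/s2.png

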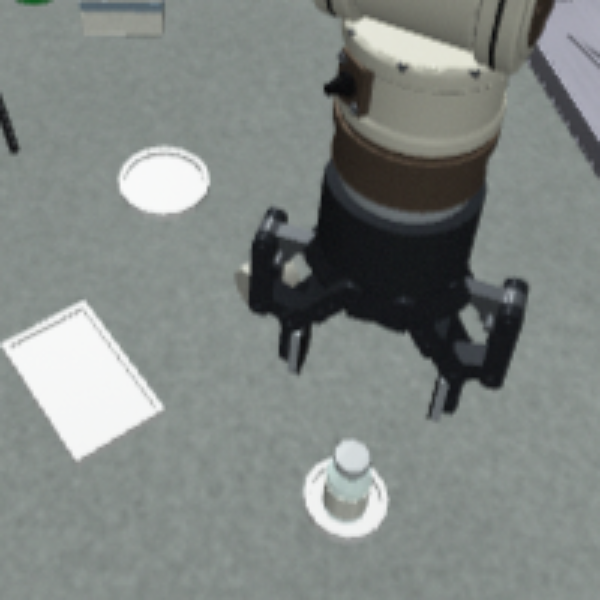

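>>> step_arm(
  rows=[
    [[-60,5,0],0],
    [[-120,10,-2],0],
    [[-175,14,-4],0],
    [[-208,17,-4],0],
    [[-208,17,-4],0],
    [[-208,17,-4],0],
  ],
)

```text
clock: 19.8
eef_pos: [0.616, -0.2256, 0.1993]
tool_rot: [-0.502, 0.865, 0.002, -0.005]
ft_force: [-0.1, -0.9, 0.2]
grip_width: 0.0728
grasp_force: 0.0
```

```bash
python3 - <<'E'
from h import *
p,d=bot.camera('wrist')
W=cloud('wrist',d)
w=W[(np.hypot(*(W[:,:2]-[.616,-.225]).T)<.035)&(W[:,2]>.074)&(W[:,2]<.084)]
print(len(w),cv2.minEnclosingCircle(w[:,:2].astype(np.float32)) if len(w)>5 else 0)
go(.6155,-.225,.092,240)
E
```

```text
1987 ((0.6134358644485474, -0.2228979617357254), 0.018172284588217735)
t 19.85 tcp [ 0.6159 -0.2262  0.1997] tilt [-0.0108 -0.0011 -0.9999] yaw -119.8 -> shift [ -1.5  -0.  107.7] turn -359.8
```

>>> step_arm(
  rows=[
    [[-2,0,40],0],
    [[-2,0,75],0],
    [[-2,0,98],0],
    [[-2,0,107],0],
    [[-2,0,107],0],
  ],
)

```text
clock: 20.48
eef_pos: [0.6162, -0.2248, 0.0935]
tool_rot: [-0.501, 0.865, 0.002, -0.004]
ft_force: [0.2, -0.4, 0.1]
grip_width: 0.0725
grasp_force: 0.0
```

>>> step_arm(
  rows=[
    [[0,0,0],0],
    [[0,0,0],0],
    [[0,0,0],0],
    [[0,0,0],0],
    [[0,0,0],0],
  ],
  claw=1,
)

```text
clock: 21.1
eef_pos: [0.6177, -0.2242, 0.0959]
tool_rot: [-0.502, 0.865, 0.0, -0.003]
ft_force: [-1.1, 0.2, 5.7]
grip_width: 0.0442
grasp_force: 62.0
```

>>> step_arm(
  rows=[
    [[0,0,-50],0],
    [[0,0,-100],0],
    [[0,0,-100],0],
    [[0,0,-100],0],
  ],
)

```text
clock: 21.6
eef_pos: [0.6172, -0.2235, 0.1932]
tool_rot: [-0.502, 0.865, 0.002, -0.004]
ft_force: [-1.2, 0.4, -3.1]
grip_width: 0.0442
grasp_force: 62.0
```

```bash
python3 - <<'E'
from h import *
go(.4502,-.124,.12,240)
E
```

```text
t 21.6 tcp [ 0.6172 -0.2235  0.1932] tilt [-0.0097 -0.001  -1.    ] yaw -119.73 -> shift [ -3.9 193.8  74.7] turn -359.7
```

>>> step_arm(
  rows=[
    [[-1,50,0],0],
    [[-2,100,0],0],
    [[-3,160,0],0],
    [[-4,194,0],0],
    [[-4,194,0],0],
    [[-4,194,30],0],
    [[-4,194,60],0],
    [[-4,194,83],0],
    [[-4,194,88],0],
    [[-4,194,88],0],
    [[-4,194,88],0],
  ],
)

```text
clock: 22.98
eef_pos: [0.4513, -0.1244, 0.1079]
tool_rot: [-0.502, 0.865, 0.001, -0.004]
ft_force: [-0.3, -0.6, -2.1]
grip_width: 0.0442
grasp_force: 62.2
```

```bash
python3 - <<'E'
from h import *
go(.4502,-.124,.0985,240)
E
```

```text
t 22.98 tcp [ 0.4513 -0.1244  0.1079] tilt [-0.007  -0.0019 -1.    ] yaw -119.75 -> shift [0.1 1.1 9.4] turn -359.7
```

>>> step_arm(
  rows=[
    [[0,1,3],0],
    [[0,1,6],0],
    [[0,1,8],0],
    [[0,1,8],0],
  ],
)

```text
clock: 23.48
eef_pos: [0.4494, -0.1236, 0.0991]
tool_rot: [-0.502, 0.865, 0.002, -0.004]
ft_force: [0.4, 0.7, -1.5]
grip_width: 0.0445
grasp_force: 62.2
```

>>> step_arm(
  rows=[
    [[0,0,1],0],
    [[0,0,1.5],0],
    [[0,0,1.5],0],
  ],
)

```text
clock: 23.85
eef_pos: [0.4495, -0.1236, 0.0988]
tool_rot: [-0.502, 0.865, 0.001, -0.004]
ft_force: [-2.6, 0.5, 7.6]
grip_width: 0.0446
grasp_force: 63.4
```

>>> step_arm(
  rows=[
    [[0,0,0],0],
    [[0,0,0],0],
    [[0,0,0],0],
    [[0,0,0],0],
  ],
  claw=-0.6,
)

```text
clock: 24.35
eef_pos: [0.4495, -0.1236, 0.0976]
tool_rot: [-0.502, 0.865, 0.002, -0.004]
ft_force: [0.6, 0.9, 0.2]
grip_width: 0.0681
grasp_force: 0.0
```

>>> step_arm(
  rows=[
    [[0,0,-20],0],
    [[0,0,-60],0],
    [[0,0,-100],0],
    [[0,0,-100],0],
    [[0,0,-100],0],
  ],
)

```text
clock: 24.98
eef_pos: [0.45, -0.1234, 0.1972]
tool_rot: [-0.502, 0.865, 0.002, -0.004]
ft_force: [-1.3, 0.6, -0.6]
grip_width: 0.0686
grasp_force: 0.0
```

```bash
python3 - <<'E'
from h import *
go(.4405,.1025,.2,171.5)
E
```

```text
t 24.98 tcp [ 0.45   -0.1234  0.1972] tilt [-0.0092 -0.0013 -1.    ] yaw -119.74 -> shift [-191.4  120.3   -3. ] turn -291.2
```

>>> step_arm(
  rows=[
    [[-27,17,0],10],
    [[-54,34,0],20],
    [[-81,51,-1],30],
    [[-108,68,-2],40],
    [[-135,85,-3],50],
    [[-165,104,-3],60],
    [[-191,120,-3],68.8],
    [[-191,120,-3],68.8],
    [[-191,120,-3],68.8],
  ],
  claw=-0.7,
)

```text
clock: 26.1
eef_pos: [0.4402, 0.1014, 0.1993]
tool_rot: [0.074, 0.997, -0.002, -0.005]
ft_force: [0.3, -1.2, -0.5]
grip_width: 0.0725
grasp_force: 0.0
```

```bash
python3 - <<'E'
from h import *
p,d=bot.camera('wrist');save('w2',p)
W=cloud('wrist',d)
w=W[(np.hypot(*(W[:,:2]-[.4405,.1025]).T)<.07)&(W[:,2]>.045)&(W[:,2]<.055)]
print(len(w),[np.round(x,1) for x in cv2.minAreaRect((w[:,:2]*1000).astype(np.float32))])
w=W[(np.hypot(*(W[:,:2]-[.45,-.124]).T)<.05)&(W[:,2]>.074)&(W[:,2]<.09)]
print('bottle',len(w),cv2.minEnclosingCircle(w[:,:2].astype(np.float32)) if len(w)>5 else 0)
go(.4405,.1025,.087,171.5)
E
```

```text
4830 [array([437.8, 106.6]), array([39.5, 79.7]), np.float64(80.5)]
bottle 2085 ((0.44788509607315063, -0.12194447964429855), 0.018868252635002136)
t 26.15 tcp [0.4404 0.1012 0.1996] tilt [-0.0106 -0.0023 -0.9999] yaw 171.47 -> shift [ -1.    1.8 112.6] turn -0.0
```

View pics/w2.png

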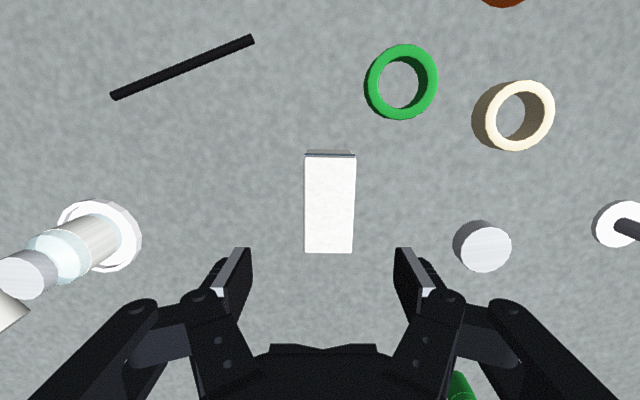

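>>> step_arm(
  rows=[
    [[0,2,40],1],
    [[0,2,75],1],
    [[0,2,102],1],
    [[0,2,112],1],
    [[0,2,112],1],
  ],
)

```text
clock: 26.78
eef_pos: [0.4401, 0.103, 0.0882]
tool_rot: [0.084, 0.996, -0.001, -0.005]
ft_force: [0.5, -0.0, 0.1]
grip_width: 0.0724
grasp_force: 0.0
```

>>> step_arm(
  rows=[
    [[0,0,0],0],
    [[0,0,0],0],
    [[0,0,0],0],
    [[0,0,0],0],
    [[0,0,0],0],
  ],
  claw=1,
)

```text
clock: 27.4
eef_pos: [0.4415, 0.104, 0.0898]
tool_rot: [0.083, 0.997, -0.001, -0.003]
ft_force: [-0.6, -0.0, 5.9]
grip_width: 0.0395
grasp_force: 61.8
```

>>> step_arm(
  rows=[
    [[0,0,-50],0],
    [[0,0,-100],0],
    [[0,0,-140],0],
    [[0,0,-140],0],
    [[0,0,-140],0],
  ],
)

```text
clock: 28.02
eef_pos: [0.4408, 0.1038, 0.2277]
tool_rot: [0.083, 0.997, -0.001, -0.005]
ft_force: [-0.3, 0.2, -0.9]
grip_width: 0.0392
grasp_force: 61.0
```

```bash
python3 - <<'E'
from h import *
go(.37,-.3005,.2,114.4)
E
```

```text
t 28.02 tcp [0.4408 0.1038 0.2277] tilt [-0.0098 -0.0018 -0.9999] yaw 170.46 -> shift [   2.6 -410.3   29.1] turn 56.1
```

>>> step_arm(
  rows=[
    [[0,-50,0],7],
    [[1,-100,0],14],
    [[1,-150,0],21],
    [[1,-200,0],28],
    [[2,-250,0],35],
    [[2,-300,0],42],
    [[2,-350,0],49],
    [[3,-390,0],55],
    [[3,-410,0],56.1],
    [[3,-410,0],56.1],
    [[3,-410,0],56.1],
    [[3,-410,0],56.1],
  ],
)

```text
clock: 29.52
eef_pos: [0.3708, -0.2987, 0.2295]
tool_rot: [0.541, 0.841, -0.003, -0.004]
ft_force: [0.5, 0.4, -1.2]
grip_width: 0.039
grasp_force: 61.1
```

```bash
python3 - <<'E'
from h import *
go(.37,-.3005,.105,114.4)
p,d=bot.camera('wrist');save('w3',p)
p,d=bot.camera('side');W=cloud('side',d)
w=W[(np.hypot(*(W[:,:2]-[.37,-.3]).T)<.08)&(W[:,2]>.1)&(W[:,2]<.16)]
print(np.round(np.percentile(w[:,2],[1,3,5]),4))
E
```

```text
t 29.52 tcp [ 0.3708 -0.2987  0.2295] tilt [-9.1e-03 -7.0e-04 -1.0e+00] yaw 114.48 -> shift [ -1.7  -0.4 124.5] turn 0.1
[0.1413 0.1423 0.1428]
```

View pics/w3.png

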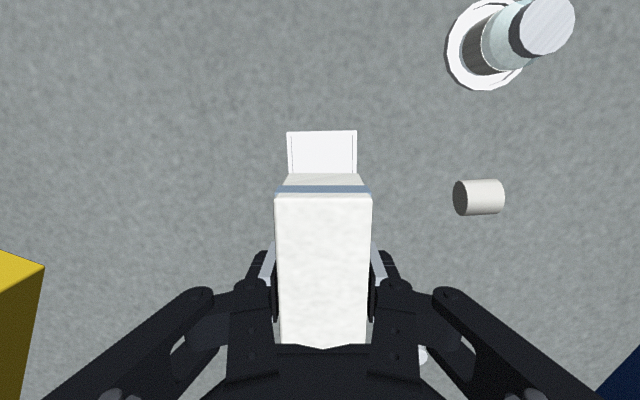

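>>> step_arm(
  rows=[
    [[-2,0,45],0],
    [[-2,0,85],0],
    [[-2,0,115],0],
    [[-2,0,128],0],
    [[-2,0,128],0],
    [[-2,0,128],0],
  ],
)

```text
clock: 30.38
eef_pos: [0.3712, -0.3025, 0.1029]
tool_rot: [0.542, 0.84, -0.003, -0.002]
ft_force: [0.6, -0.5, 0.2]
grip_width: 0.0391
grasp_force: 61.2
```

>>> step_arm(
  rows=[
    [[0,0,2],0],
    [[0,0,4],0],
    [[0,0,5],0],
    [[0,0,5],0],
  ],
)

```text
clock: 30.88
eef_pos: [0.3702, -0.3019, 0.0966]
tool_rot: [0.542, 0.84, -0.003, -0.003]
ft_force: [0.8, 0.5, -1.9]
grip_width: 0.039
grasp_force: 61.2
```

>>> step_arm(
  rows=[
    [[0,0,1],0],
    [[0,0,2],0],
    [[0,0,2],0],
  ],
)

```text
clock: 31.25
eef_pos: [0.3702, -0.3019, 0.0945]
tool_rot: [0.542, 0.84, -0.003, -0.003]
ft_force: [0.9, 0.7, -1.2]
grip_width: 0.0393
grasp_force: 61.2
```

>>> step_arm(
  rows=[
    [[0,0,1],0],
    [[0,0,1.5],0],
    [[0,0,1.5],0],
  ],
)

```text
clock: 31.62
eef_pos: [0.3703, -0.302, 0.094]
tool_rot: [0.542, 0.84, -0.003, -0.003]
ft_force: [-1.3, 0.0, 6.4]
grip_width: 0.0393
grasp_force: 62.2
```

>>> step_arm(
  rows=[
    [[0,0,0],0],
    [[0,0,0],0],
    [[0,0,0],0],
    [[0,0,0],0],
  ],
  claw=-0.4,
)

```text
clock: 32.12
eef_pos: [0.3702, -0.3019, 0.0931]
tool_rot: [0.542, 0.84, -0.003, -0.003]
ft_force: [-1.0, 0.8, -0.3]
grip_width: 0.0596
grasp_force: 0.0
```

>>> step_arm(
  rows=[
    [[0,0,-20],0],
    [[0,0,-60],0],
    [[0,0,-110],0],
    [[0,0,-110],0],
    [[0,0,-110],0],
  ],
)

```text
clock: 32.75
eef_pos: [0.371, -0.3016, 0.203]
tool_rot: [0.542, 0.84, -0.003, -0.003]
ft_force: [-0.6, -0.3, 0.1]
grip_width: 0.0597
grasp_force: 0.0
```

```bash
python3 - <<'E'
from h import *
go(.396,.2635,.21,210)
p,d=bot.camera('wrist')
W=cloud('wrist',d)
w=W[(np.hypot(*(W[:,:2]-[.37,-.3]).T)<.07)&(W[:,2]>.045)&(W[:,2]<.065)]
print(len(w),[np.round(x,1) for x in cv2.minAreaRect((w[:,:2]*1000).astype(np.float32))],np.percentile(w[:,2],[5,50,95]))
E
```

```text
t 32.75 tcp [ 0.371  -0.3016  0.203 ] tilt [-0.0086 -0.0014 -1.    ] yaw 114.36 -> shift [504.6 255.8  -8.1] turn -95.6
4936 [array([ 366.9, -299. ]), array([40. , 80.3]), np.float64(24.4)] [0.05187666 0.05316154 0.05422876]
```

Carton top is level at about 0.053 to 0.054, centred in the tray. On to the tape.

>>> step_arm(
  rows=[
    [[50,25,-8],-9.6],
    [[101,51,-8],-19.2],
    [[151,77,-8],-28.7],
    [[202,102,-8],-38.2],
    [[252,128,-8],-47.8],
    [[303,154,-8],-57.4],
    [[353,179,-8],-67],
    [[404,205,-8],-76.5],
    [[454,230,-8],-86],
    [[505,256,-8],-95.6],
    [[505,256,-8],-95.6],
    [[505,256,-8],-95.6],
  ],
  claw=-0.8,
)

```text
clock: 34.3
eef_pos: [0.3951, 0.2632, 0.2086]
tool_rot: [-0.258, 0.966, -0.0, -0.006]
ft_force: [0.4, -0.4, -1.0]
grip_width: 0.077
grasp_force: 0.0
```

```bash
python3 - <<'E'
from h import *
p,d=bot.camera('wrist');save('w4',p)
W=cloud('wrist',d)
w=W[(np.hypot(*(W[:,:2]-[.396,.2635]).T)<.045)&(W[:,2]>.021)&(W[:,2]<.029)]
print(len(w),cv2.minEnclosingCircle(w[:,:2].astype(np.float32)),w[:,:2].min(0),w[:,:2].max(0))
go(.396,.2635,.083,210)
E
```

```text
1574 ((0.3922054171562195, 0.2670469582080841), 0.027961550280451775) [0.36444599 0.23957261] [0.41963783 0.29437455]
t 34.35 tcp [0.3954 0.2626 0.2089] tilt [-0.0112 -0.0036 -0.9999] yaw -150.12 -> shift [ -2.4   0.2 125.9] turn -360.1
```

View pics/w4.png

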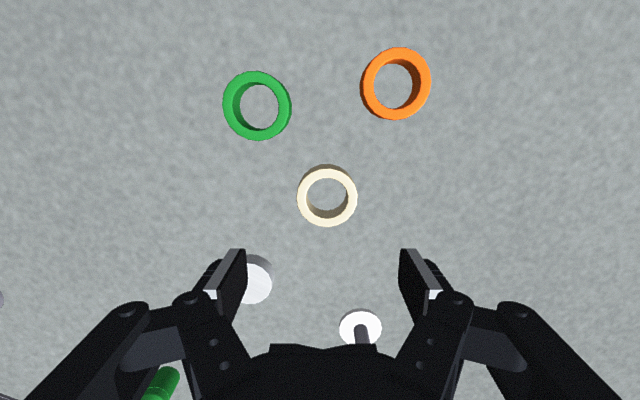

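>>> step_arm(
  rows=[
    [[-1,0,45],0],
    [[-1,0,85],0],
    [[-1,0,115],0],
    [[-1,1,131],0],
    [[-1,1,131],0],
    [[-1,1,131],0],
  ],
)

```text
clock: 35.1
eef_pos: [0.3959, 0.2643, 0.0798]
tool_rot: [-0.258, 0.966, 0.0, -0.004]
ft_force: [-1.0, 0.5, 0.2]
grip_width: 0.077
grasp_force: 0.0
```

>>> step_arm(
  rows=[
    [[0,0,0],0],
    [[0,0,0],0],
    [[0,0,0],0],
    [[0,0,0],0],
    [[0,0,0],0],
  ],
  claw=1,
)

```text
clock: 35.72
eef_pos: [0.3961, 0.2652, 0.081]
tool_rot: [-0.258, 0.966, 0.001, -0.003]
ft_force: [-1.1, -2.2, 9.4]
grip_width: 0.0538
grasp_force: 61.2
```

>>> step_arm(
  rows=[
    [[0,0,-40],0],
    [[0,0,-80],0],
    [[0,0,-100],0],
    [[0,0,-100],0],
    [[0,0,-100],0],
  ],
)

```text
clock: 36.35
eef_pos: [0.3958, 0.2649, 0.1785]
tool_rot: [-0.258, 0.966, 0.0, -0.005]
ft_force: [-0.5, -0.2, -0.4]
grip_width: 0.0539
grasp_force: 63.6
```

```bash
python3 - <<'E'
from h import *
go(.5123,.374,.18,210)
for c in ['side','scene']:
    p,d=bot.camera(c);W=cloud(c,d)
    w=W[(np.hypot(*(W[:,:2]-[.395,.264]).T)<.05)&(W[:,2]>.06)&(W[:,2]<.13)]
    print(c,len(w),np.round(np.percentile(w[:,2],[1,3,5,10]),4))
save('c4',cv2.resize(p[90:250,340:500],None,fx=3,fy=3))
E
```

```text
t 36.35 tcp [0.3958 0.2649 0.1785] tilt [-0.0093 -0.002  -1.    ] yaw -150.04 -> shift [-155.4   36.4   -2.8] turn -360.0
side 221 [0.0988 0.0992 0.0999 0.1023]
scene 298 [0.0968 0.0977 0.0987 0.1007]
```

View pics/c4.png

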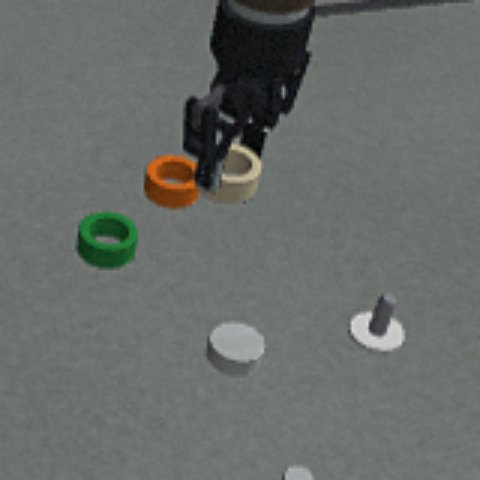

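>>> step_arm(
  rows=[
    [[-40,9,0],0],
    [[-80,18,0],0],
    [[-120,28,0],0],
    [[-155,36,0],0],
    [[-155,36,0],0],
    [[-155,36,0],0],
    [[-155,36,0],0],
  ],
)

```text
clock: 37.33
eef_pos: [0.5117, 0.3729, 0.1776]
tool_rot: [-0.258, 0.966, 0.0, -0.005]
ft_force: [0.1, 0.1, -1.0]
grip_width: 0.0541
grasp_force: 63.6
```

```bash
python3 - <<'E'
from h import *
go(.5123,.374,.135,210)
for c in ['scene','side']:
    p,d=bot.camera(c);W=cloud(c,d)
    w=W[(np.hypot(*(W[:,:2]-[.5123,.374]).T)<.05)&(W[:,2]>.09)&(W[:,2]<.125)]
    col=None
    r=bot.trace('tape_mid',c)
    for q in r:
        v,u=np.nonzero(q['pixels']&(d>0)); w=world(c,d,np.stack([u,v],1))
        if w[:,2].mean()>.08: w=w[w[:,2]>.09];print(c,len(w),cv2.minEnclosingCircle(w[:,:2].astype(np.float32)))
    w=W[(np.hypot(*(W[:,:2]-[.5123,.374]).T)<.04)&(W[:,2]<.05)&(W[:,2]>.003)]
    print('post',len(w),w.min(0),w.max(0))
E
```

```text
t 37.33 tcp [0.5117 0.3729 0.1776] tilt [-0.01   -0.0025 -0.9999] yaw -150.06 -> shift [-1.5  0.5 42.6] turn -360.1
scene 141 ((0.5178626775741577, 0.37564897537231445), 0.026618270203471184)
post 209 [0.48714056 0.35192618 0.00301805] [0.53555542 0.40002125 0.04773137]
post 106 [0.48838354 0.34264584 0.00302297] [0.54517092 0.39848887 0.0484148 ]
```

>>> step_arm(
  rows=[
    [[-1,0,20],0],
    [[-1,0,40],0],
    [[-1,0,55],0],
    [[-1,0,65],0],
    [[-1,0,65],0],
  ],
)

```text
clock: 38.15
eef_pos: [0.5125, 0.3739, 0.1122]
tool_rot: [-0.258, 0.966, 0.0, -0.005]
ft_force: [-0.6, 0.9, -0.7]
grip_width: 0.054
grasp_force: 63.6
```

>>> step_arm(
  rows=[
    [[0,0,6],0],
    [[0,0,12],0],
    [[0,0,18],0],
    [[0,0,21],0],
    [[0,0,21],0],
  ],
)

```text
clock: 38.78
eef_pos: [0.5126, 0.374, 0.0916]
tool_rot: [-0.258, 0.966, 0.0, -0.005]
ft_force: [-0.1, -0.1, -0.0]
grip_width: 0.0542
grasp_force: 63.6
```

>>> step_arm(
  rows=[
    [[0,0,1.5],0],
    [[0,0,3],0],
    [[0,0,3],0],
  ],
)

```text
clock: 39.15
eef_pos: [0.5127, 0.3741, 0.0889]
tool_rot: [-0.258, 0.966, 0.0, -0.004]
ft_force: [-1.1, 0.2, -0.2]
grip_width: 0.0538
grasp_force: 63.6
```

>>> step_arm(
  rows=[
    [[0,0,1],0],
    [[0,0,2],0],
    [[0,0,2],0],
  ],
)

```text
clock: 39.52
eef_pos: [0.5127, 0.3742, 0.0872]
tool_rot: [-0.258, 0.966, 0.0, -0.004]
ft_force: [-0.7, -0.2, 0.8]
grip_width: 0.0541
grasp_force: 63.7
```

>>> step_arm(
  rows=[
    [[0,0,1],0],
    [[0,0,1],0],
  ],
)

```text
clock: 39.78
eef_pos: [0.5127, 0.3741, 0.0871]
tool_rot: [-0.258, 0.966, 0.001, -0.004]
ft_force: [-2.4, -1.3, 6.5]
grip_width: 0.0538
grasp_force: 64.2
```

Contact on the base at the expected height. I release and lift clear.

>>> step_arm(
  rows=[
    [[0,0,0],0],
    [[0,0,0],0],
    [[0,0,0],0],
    [[0,0,0],0],
  ],
  claw=-0.8,
)

```text
clock: 40.28
eef_pos: [0.5126, 0.3741, 0.0857]
tool_rot: [-0.258, 0.966, 0.0, -0.004]
ft_force: [0.2, 0.2, -0.1]
grip_width: 0.0766
grasp_force: 0.0
```

>>> step_arm(
  rows=[
    [[0,0,-20],0],
    [[0,0,-60],0],
    [[0,0,-120],0],
    [[50,0,-160],0],
    [[100,0,-200],0],
    [[100,0,-200],0],
    [[100,0,-200],0],
  ],
)

```text
clock: 41.15
eef_pos: [0.428, 0.3247, 0.2869]
tool_rot: [-0.258, 0.966, 0.001, -0.004]
ft_force: [0.9, 1.1, -1.4]
grip_width: 0.0767
grasp_force: 0.0
```

```bash
python3 - <<'E'
from h import *
o=bot.get_obs();print(o['clock'],o['eef_pos'])
p,d=bot.camera('scene');save('e1',p)
p2,d2=bot.camera('side');save('e2',np.hstack([cv2.resize(p2[120:300,240:420],None,fx=2,fy=2),cv2.resize(p2[220:400,240:420],None,fx=2,fy=2)]))
for c,D in (('scene',d),('side',d2)):
    W=cloud(c,D)
    for n,xy,lo,hi,r in [('vial',(.529,-.414),.05,.065,.025),('bottle',(.45,-.124),.076,.09,.03),('tape',(.5123,.374),.024,.036,.04),('beaker',(.682,0),.045,.06,.05)]:
        w=W[(np.hypot(*(W[:,:2]-xy).T)<r)&(W[:,2]>lo)&(W[:,2]<hi)]
        print(c,n,len(w),np.round(cv2.minEnclosingCircle(w[:,:2].astype(np.float32))[0],4) if len(w)>3 else 0,np.round(np.percentile(w[:,2],[50,95]),3) if len(w)>3 else '')
    w=W[(np.hypot(*(W[:,:2]-[.37,-.3]).T)<.07)&(W[:,2]>.045)&(W[:,2]<.065)]
    print(c,'carton',[np.round(x,1) for x in cv2.minAreaRect((w[:,:2]*1000).astype(np.float32))],np.percentile(w[:,2],[50,95]))
E
```

```text
41.15 [0.42804038 0.32467714 0.2869439 ]
scene vial 76 [ 0.5287 -0.4152] [0.058 0.06 ]
scene bottle 142 [ 0.4494 -0.1256] [0.082 0.084]
scene tape 183 [0.5118 0.3691] [0.029 0.032]
scene beaker 174 [0.6819 0.0026] [0.052 0.056]
scene carton [array([ 370., -302.]), array([44.5, 80.7]), np.float64(23.6)] [0.05358888 0.05611541]
side vial 127 [ 0.5281 -0.4164] [0.058 0.06 ]
side bottle 148 [ 0.4492 -0.1272] [0.083 0.084]
side tape 95 [0.5116 0.3671] [0.03  0.033]
side beaker 129 [ 6.821e-01 -3.000e-04] [0.052 0.056]
side carton [array([ 369.5, -304. ]), array([41. , 81.6]), np.float64(25.1)] [0.0540065  0.05598252]
```

View pics/e1.png

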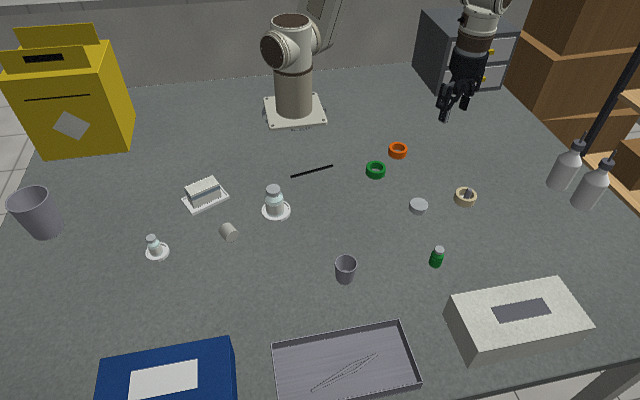

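View pics/e2.png

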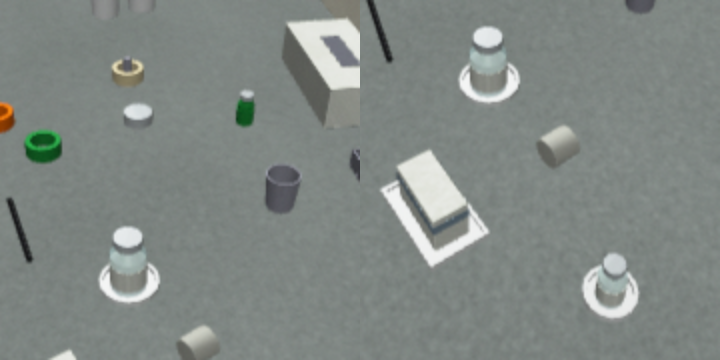

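Vial (154,245), bottle (275,202), carton (205,190) and tape (466,197) are all seated, with tops at the expected heights. The beaker at (345,268) has not moved.

```bash
python3 -c "
from workcell import bot
print(bot.job_done())"
```

```text
the job is handed in; nothing more can be done
None
```

The bench is ready and handed in at about 41 s: vial, bottle, carton and tape are each seated in their places in the order asked, and the beaker is where it stood.

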